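# Seat the loose microscope filter in its cell

### The job

One round filter is lying loose on top of the microscope's filter carrier. Without picking it up, push it with the fingertips across the carrier until it drops into the empty cell and lies flat and flush there, pressing it down if it sticks. Leave the other filter in its cell, do not knock the things standing around, and finish with the hand clear.

Things in the scene. Friction and masses are not known exactly. Their poses are not given: they have to be found in the camera images.
- carrier: Bare aluminium filter carrier, a flat plate 110 mm (its x) by 200 mm (its y) by 16 mm thick, fixed to the bench on a thin black mat. Origin: centre of its underside, on the bench; z up. Two round cells, 44 mm diameter, 8 mm deep, flat floors, 1 mm chamfer, are centred at y = +60 and -60 mm (x = 0); one is empty. A pull tab with a black knob, 21 mm high, juts 31 mm past the +y end.
- loose_filter: The loose filter: black-rimmed disc with a white centre, 40 mm diameter, 8 mm thick, about 30 g, flat on the carrier's top between the cells. Origin: centre of its underside. It tips into a cell once within about 9 mm of its centre, but can hang tilted on the edge until nudged on or pressed on its high side; once in it has 2 mm of play all round and its top is level with the carrier's.
- seated_filter: An identical filter that already lies flush in one of the two cells (which one varies). Origin: centre of its underside, 8 mm above the bench. Leave it there.
- empty_cell: The cell that is empty (the other one than the seated filter's). Origin: centre of its floor, 8 mm above the bench and 8 mm below the carrier's top.
- oil_bottle: Small brown dropper bottle with black cap, 28 mm diameter, 62 mm tall, standing beyond the carrier. Origin: centre of its underside. Bystander.
- slide_box: Grey plastic slide box, 34 by 85 by 32 mm tall, lying beyond the carrier. Origin: centre of its underside. Bystander.
- dust_cap: Black round dust cap, 34 mm diameter, 22 mm tall, standing off the carrier's y = -100 mm end. Origin: centre of its underside. Bystander.
There are look-alikes about, which are no part of the job. Leave any brown or orange look-alike of the loose_filter alone.

How it is judged:
By the outcome, as a careful person would: the job done as asked, in the order asked, and still so for the second after the job is handed in, with the robot touching nothing.
It also fails if it takes over 54 s, if anything falls off the work surface, if the arm or the gripper's body presses on something with over 40 N, if the wrist force passes 120 N, or if a joint passes its speed limit or range.

### The arm

A 6-joint arm with a two-finger parallel gripper is mounted at the origin on the work surface. World frame = base frame: x ahead of the robot, y to its left, z up, the work surface at z = 0. Lengths are in mm, angles in rad, forces in N, time in s.
With the tool pointing down it reaches from about 350 to 775 mm from the base axis. Payload 7.3 kg.
Tool frame: the origin (TCP) lies on the centre line of the jaws, within the pads' length; the fingertips stand 22 mm ahead of it and the grasp point (between the pads) lies 3 mm ahead of it; z points along the fingers, y is the direction in which the jaws open and shut (so a half turn about z gives the same grasp; the last joint's range is limited). The gripper opens to 92 mm and grips with 3 to 60 N. Pads are 19 mm wide; open, the fingers measure 130 mm over their backs; the gripper's body (75 mm by 190 mm) begins 47 mm behind the grasp point.
Start: joints at [1.123, 0.342, 1.524, -0, 1.275, -0.146], TCP at [156.035, 501.294, 248.741] pointing down, gripper open.
Joint ranges: [-2.53, 2.53], [-0.77, 2.02], [0.04, 2.7], [-1, 4.14], [0.28, 2.66], [-3.11, 3.11]. Speed limits (rad/s): [2.57, 2.57, 3.14, 3.14, 3.14, 3.14].

### API

Orientations are given as [roll, pitch, yaw] about the fixed x, y, z axes, in that order (R = Rz(yaw) Ry(pitch) Rx(roll)).
In Python, from plant import bot gives the robot as it stands.
- The arm moves only by the tool play_rows, never from a script. Its argument "moves" is one flat list of numbers, 5 for each row, row after row: the closure in counts, from 0 (fully open) to 255 (shut), then the shift along the tool's x, y, z in mm, then the turn about the tool's z in degrees. A call has 1 to 8 rows; each row is the pose to reach, as a shift and turn from the pose commanded when the call began, along the tool's axes at that moment; what a row does not reach only later rows make up. A row lasts 1/12 s, in which the tool goes at most 41.7 mm and 7.16 degrees, less where a joint would pass 70% of its speed; a pose out of reach is approached as far as the arm can. A call with a gripper value outside its range is refused whole. The fingers move at their own pace and stop on an object; the grip force is fixed at half the most. Time passes only in rows, so rows that repeat a pose let the fingers close. It gives the time, the measured TCP pose, the force and the opening at its end, in the units of the state.
- bot.get_obs(): the state, without advancing time (a new reading comes with each control period).
- bot.capture(name): name is "scene" or "top" or "wrist"; returns a dict with "color" (400x640x3 uint8, red, green, blue), "fx", "fy", "cx", "cy" (pixels), "world_to_cam" (4x4, takes a point from world to camera coordinates); the wrist camera has in their place "T_tool_cam" (4x4, takes a point from camera to tool coordinates, whose origin is the TCP and whose axes are the flange's). Camera axes: x right, y down, z forward; pixel columns grow to the right and rows downward; lengths in mm; the calibration is good to about 2 mm. A picture is of the moment at which its call begins: read the wrist's pose just before it. There is no depth.
- bot.close_job(): hands the job in, once; it reports no verdict.
The state is a dict: "time": time; "joint_positions": joint angles; "dq": joint speeds; "tau": joint torques, N m; "tool_pos": TCP position; "tcp_rot": TCP orientation; "contact_force": force on the tool from outside, world axes, zero at the start; "moment": the same for the moment, N m; "grip_width": finger opening in mm.
Only numpy, scipy, OpenCV 4.12 (cv2) and the standard library are available. Lean on these libraries where they do the work, as an engineer would, in place of code of your own. Each camera call takes 0.05 s, during which the arm holds its last target.

## Working session

There is one attempt and no reset: what is moved stays moved. The work goes in short steps, Python scripts to look and compute and a tool call to move; the robot and the scene stay as the last step left them, time stands still between calls to the robot, and variables do not carry over. Pictures are saved under pics/ and viewed, and the job is handed in when it is done.

Besides the shell and the picture viewer there is one more tool, called after ">>>" by a JSON object that holds its "name" and its "arguments". play_rows: Moves the arm, as the interface text tells. Its arguments: {"type":"object","properties":{"moves":{"type":"array","items":{"type":"number"}}},"required":["moves"]}

```bash
mkdir -p pics; ls; python3 - <<'E'
from plant import bot
import cv2
o=bot.get_obs();print(o)
for n in ["scene","top","wrist"]:
    c=bot.capture(n);cv2.imwrite(f"pics/{n}0.png",c["color"][:,:,::-1]);print({k:v for k,v in c.items() if k!="color"})
E
```

```text
pics
{'time': 0.0, 'joint_positions': array([ 1.12299896e+00,  3.42729078e-01,  1.52502073e+00, -8.04955704e-06,
        1.27541184e+00, -1.45992120e-01]), 'dq': array([-0.00105185, -0.00021463,  0.0009326 , -0.00046688, -0.00060723,
       -0.00040629]), 'tau': array([ 7.98252240e-04, -4.31248248e+01, -2.44223696e+01,  7.17568165e-02,
        5.58746082e-02, -8.15874114e-05]), 'tool_pos': array([155.86414409, 500.93205161, 248.04035187]), 'tcp_rot': array([-3.14003923e+00, -2.20631918e-04,  2.83978958e+00]), 'contact_force': array([-0.06531011, -0.91406412, -0.47224606]), 'moment': array([ 0.00067195,  0.0176416 , -0.01949999]), 'grip_width': 91.54772482714037}
{'fx': 394.83793709062763, 'fy': 394.83793709062763, 'cx': 317.6904516211048, 'cy': 200.5752283045114, 'world_to_cam': array([[-6.76301842e-01,  7.36564937e-01, -9.37616586e-03,
         3.80790604e+02],
       [ 4.24388550e-01,  3.79199650e-01, -8.22254209e-01,
        -1.78859855e+02],
       [-6.02088181e-01, -5.60071173e-01, -5.69043147e-01,
         1.00367605e+03],
       [ 0.00000000e+00,  0.00000000e+00,  0.00000000e+
[... 252 characters left out ...]
658e-01, -2.33675947e-02, -3.98183801e-02,
         5.30604346e+02],
       [ 3.98354976e-02, -2.67312138e-04, -9.99206216e-01,
         9.51557688e+02],
       [ 0.00000000e+00,  0.00000000e+00,  0.00000000e+00,
         1.00000000e+00]])}
{'fx': 351.60623341409485, 'fy': 351.60623341409485, 'cx': 317.0574373444769, 'cy': 205.59526730860813, 'T_tool_cam': array([[ 7.96209973e-04, -9.67917440e-01, -2.51267178e-01,
         6.67059096e+01],
       [ 9.99999464e-01,  6.04447905e-04,  8.40355988e-04,
         2.98714479e-01],
       [-6.61517297e-04, -2.51267713e-01,  9.67917403e-01,
        -1.36436030e+02],
       [ 0.00000000e+00,  0.00000000e+00,  0.00000000e+00,
         1.00000000e+00]])}
```

View pics/scene0.png

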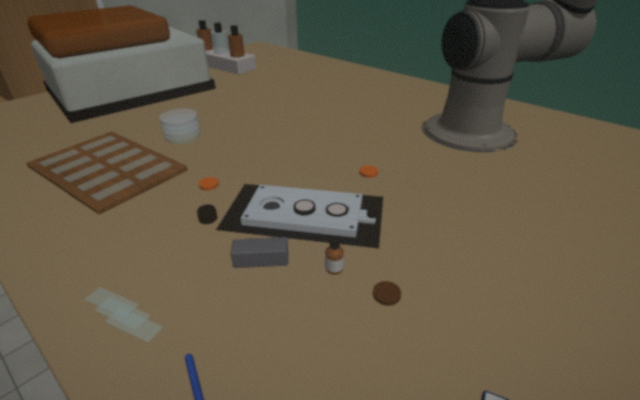

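View pics/top0.png

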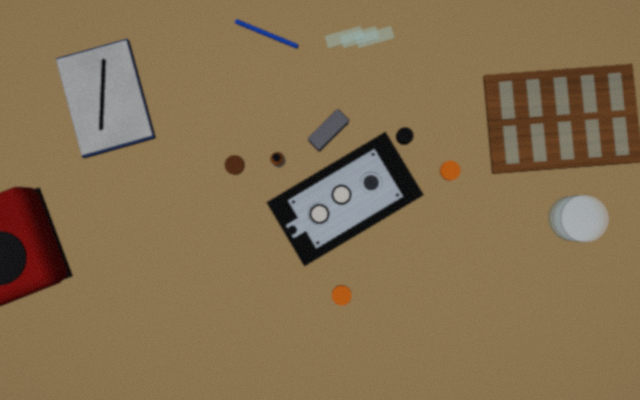

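View pics/wrist0.png

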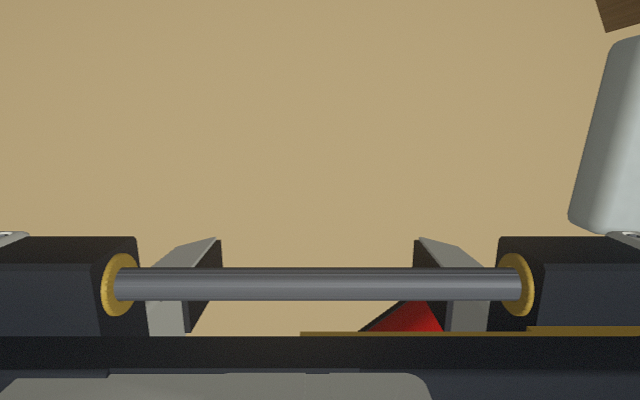

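The top view shows two white-centred discs on the carrier at (341,195) and (319,214), and a dark cell at (371,183). The look-alikes are orange discs at (342,295) and (450,170), a brown disc at (234,165), and the black dust cap at (404,136). The scene view shows (304,206) standing proud on the plate, so I take that as the loose one. I'll check it in a close crop and measure.

```bash
cat > h.py <<'E'
import numpy as np, cv2
def ray(c,u,v,z):
    R=c["world_to_cam"][:3,:3];t=c["world_to_cam"][:3,3]
    o=-R.T@t; d=R.T@np.array([(u-c["cx"])/c["fx"],(v-c["cy"])/c["fy"],1])
    return o+d*(z-o[2])/d[2]
def proj(c,p):
    q=c["world_to_cam"][:3,:3]@np.array(p)+c["world_to_cam"][:3,3]
    return np.array([c["fx"]*q[0]/q[2]+c["cx"],c["fy"]*q[1]/q[2]+c["cy"]])
E
python3 - <<'E'
from plant import bot
from h import *
t=bot.capture("top");s=bot.capture("scene")
im=t["color"][:,:,::-1].copy();
a=cv2.resize(im[125:275,240:430],None,fx=4,fy=4,interpolation=cv2.INTER_CUBIC)
b=cv2.resize(s["color"][170:260,210:400,::-1],None,fx=4,fy=4,interpolation=cv2.INTER_CUBIC)
cv2.imwrite("pics/ct.png",a);cv2.imwrite("pics/cs.png",b)
# plate
hsv=cv2.cvtColor(im,cv2.COLOR_BGR2HSV)
m=((hsv[...,1]<70)&(hsv[...,2]>110)).astype(np.uint8); m[:130]=0;m[265:]=0;m[:,:265]=0;m[:,425:]=0
m=cv2.morphologyEx(m,cv2.MORPH_OPEN,np.ones((3,3)))
cs,_=cv2.findContours(m,cv2.RETR_CCOMP,cv2.CHAIN_APPROX_NONE)
for c in cs:
    A=cv2.contourArea(c)
    if A>30:
        (x,y),sz,an=cv2.minAreaRect(c)
        print(A,(x,y),sz,an,ray(t,x,y,16).round(1))
g=cv2.cvtColor(im,cv2.COLOR_BGR2GRAY)
# dark mat
m=(g<60).astype(np.uint8);cs,_=cv2.findContours(m[125:275,255:430].copy(),cv2.RETR_CCOMP,cv2.CHAIN_APPROX_NONE)
for c in cs:
    A=cv2.contourArea(c)
    if A>30: (x,y),sz,an=cv2.minAreaRect(c);print('dark',A,x+255,y+125,sz,an)
E
```

```text
176.0 (319.0000305175781, 213.50003051757812) (14.849241256713867, 14.849241256713867) 45.0 [497.5 -16.9  16. ]
174.0 (341.0, 194.0) (14.0, 14.0) 90.0 [537.1 -59.6  16. ]
5597.5 (339.07354736328125, 201.45590209960938) (55.737037658691406, 114.56105041503906) 59.036251068115234 [522.2 -56.1  16. ]
343.5 (318.7500305175781, 213.25003051757812) (21.21320343017578, 20.50609588623047) 45.0 [498.  -16.4  16. ]
339.5 (340.7500305175781, 194.25001525878906) (21.21320343017578, 20.50609588623047) 45.0 [536.6 -59.1  16. ]
194.0 (370.5000305175781, 182.50003051757812) (15.55634880065918, 15.55634880065918) 45.0 [ 561.3 -117.6   16. ]
dark 110.0 371.0 182.0 (12.0, 12.0) 90.0
dark 94.0 277.7317085266113 158.4146385192871 (12.806248664855957, 9.68277359008789) 51.34019470214844
dark 9981.5 344.50293731689453 198.35787963867188 (73.84341430664062, 138.23980712890625) 59.18429183959961
dark 6206.0 338.8529510498047 201.58822631835938 (59.16701126098633, 118.50550842285156) 59.03623962402344
dark 197.0 404.00001525878906 135.5 (14.849242210388184, 16.26345443725586) 45.0
```

View pics/ct.png

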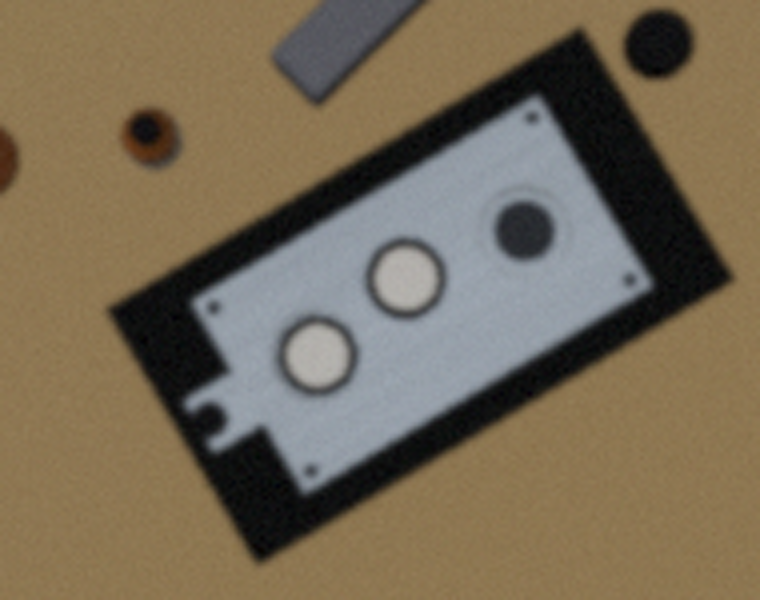

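View pics/cs.png

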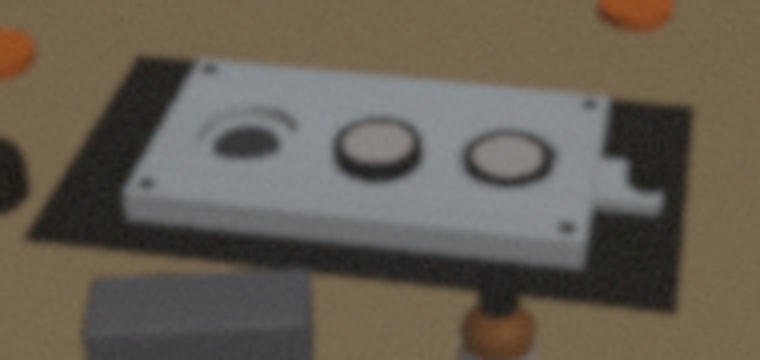

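The crop confirms it: the middle disc has a visible side wall, so it is loose. The disc next to the tab is flush (seated), and the cell at the far end from the tab is empty, with a dark patch on its floor. Now sub-pixel positions from both views.

```bash
python3 - <<'E'
from plant import bot
from h import *
def white(c,u,v,r=13):
    g=cv2.cvtColor(c["color"],cv2.COLOR_RGB2GRAY).astype(float); 
    hsv=c["color"].astype(int); warm=(hsv[...,0]>=hsv[...,2]-4)&(g>115)
    m=warm.astype(np.uint8); n,l,st,ce=cv2.connectedComponentsWithStats(m)
    k=[i for i in range(1,n) if abs(ce[i][0]-u)<6 and abs(ce[i][1]-v)<6 and st[i][4]>40]
    return [(ce[i],st[i][4]) for i in k]
def dark(c,u,v,th):
    g=cv2.cvtColor(c["color"],cv2.COLOR_RGB2GRAY)
    m=(g<th).astype(np.uint8); n,l,st,ce=cv2.connectedComponentsWithStats(m)
    return [(ce[i],st[i][4]) for i in range(1,n) if abs(ce[i][0]-u)<6 and abs(ce[i][1]-v)<6 and st[i][4]>20]
for n,L,S,E in [("top",(341,194),(319,213.5),(371,182)),("scene",(304,206),(337,209),(271,205))]:
    c=bot.capture(n)
    for nm,p,z in [("loose",L,24),("seated",S,16)]:
        for ce,a in white(c,*p): print(n,nm,ce.round(1),a,ray(c,*ce,z).round(1))
    for ce,a in dark(c,*E,90): print(n,'hole',ce.round(1),a,ray(c,*ce,8).round(1))
    if n=="top":
        # plate corners from crop/4
        for u,v in [(540,94),(655,287),(305,495),(191,301)]:print('corner',ray(c,240+u/4-.4,125+v/4-.4,16).round(1))
        for u,v in [(532,118),(630,280),(311,470),(214,307)]:print('screw',ray(c,240+u/4-.4,125+v/4-.4,16).round(1))
        for nm,(u,v),z in [('bottle',(277.5,157.5),62),('dust',(404,135.5),22),('boxcorners',(308.5,140),32),('',(319,151),32)]:print(nm,ray(c,u,v,z).round(1))
E
```

```text
top loose [341.  194.1] 191 [536.6 -59.3  24. ]
top seated [318.9 213.4] 191 [497.7 -16.7  16. ]
top hole [370.6 182.3] 162 [ 562.3 -118.5    8. ]
corner [ 630.  -124.4   16. ]
corner [ 535.3 -183.2   16. ]
corner [428.7 -12.4  16. ]
corner [523.   46.4  16. ]
screw [ 617.9 -120.6   16. ]
screw [ 538.5 -170.7   16. ]
screw [441. -15.  16.]
screw [520.3  34.9  16. ]
bottle [601.2  63.6  62. ]
dust [ 655.6 -181.4   22. ]
boxcorners [640.6   6.9  32. ]
 [619.5 -14.2  32. ]
scene loose [303.9 205.1] 111 [537.2 -56.6  24. ]
scene seated [336.4 208.6] 113 [498.4 -13.9  16. ]
scene hole [271.2 205.2] 90 [ 561.9 -117.2    8. ]
```

Measurements agree: corner-rectangle centre (529,-68) matches the cell-pair midpoint (530,-67), and the cell spacing is 120.6 mm against 120. Cell at about (562,-117.6), loose filter at about (537,-58). The push is ~64 mm along yaw −67°. I'll push with tool +x leading, so the wrist camera sees the disc, and with the jaws ~25 mm apart so both fingertips cradle the rim.

>>> {"name": "play_rows", "arguments": {"moves": [186,-254,-197,0,56,186,-254,-197,0,56,186,-254,-197,0,56,186,-254,-197,0,56,186,-254,-197,0,56,186,-254,-197,0,56,186,-254,-197,0,56,186,-254,-197,0,56]}}

```text
time: 1.02
tool_pos: [341.2, 235.2, 249.0]
tcp_rot: [3.141, 0.0, 1.855]
contact_force: [0.4, -0.6, 0.1]
grip_width: 42.7
```

```bash
cat >> h.py <<'E'
from scipy.spatial.transform import Rotation as Ro
def pose(o): return Ro.from_euler('xyz',o["tcp_rot"]).as_matrix(), o["tool_pos"]
def go(o,p,yaw):
    R,t=pose(o); y=np.degrees(np.arctan2(R[1,0],R[0,0]))
    print("t",round(o["time"],2),"pos",t.round(1),"yaw",round(y,1),"q",o["joint_positions"].round(2),"F",o["contact_force"].round(1),"w",round(o["grip_width"],1))
    print("delta tool",(R.T@(np.array(p)-t)).round(1),"turn",round((y-yaw),1))
E
python3 -c "
from plant import bot
from h import *
go(bot.get_obs(),[523.7,-26.6,248],-67.2)"
```

```text
t 1.02 pos [341.2 235.2 249. ] yaw 106.3 q [ 0.42  0.14  1.8  -0.    1.2   0.13] F [ 0.4 -0.6  0.1] w 42.7
delta tool [-302.4  101.7    1.2] turn 173.5
```

>>> {"name": "play_rows", "arguments": {"moves": [186,-302,102,0,56,186,-302,102,0,56,186,-302,102,0,56,186,-302,102,0,56,186,-302,102,0,56,186,-302,102,0,56,186,-302,102,0,56,186,-302,102,0,56]}}

```text
time: 1.68
tool_pos: [526.2, -25.6, 248.6]
tcp_rot: [3.14, -0.0, 0.877]
contact_force: [0.4, 1.0, 0.2]
grip_width: 25.0
```

>>> {"name": "play_rows", "arguments": {"moves": [186,0,0,40,56,186,0,0,40,56,186,0,0,40,56,186,0,0,40,56,186,0,0,40,56,186,0,0,40,56,186,0,0,40,56,186,0,0,40,56]}}

```text
time: 2.35
tool_pos: [524.5, -22.2, 208.7]
tcp_rot: [-3.142, 0.0, -0.099]
contact_force: [0.7, -0.7, 0.5]
grip_width: 25.2
```

>>> {"name": "play_rows", "arguments": {"moves": [186,0,0,40,56,186,0,0,40,56,186,0,0,40,56,186,0,0,40,56,186,0,0,40,56,186,0,0,40,56,186,0,0,40,56,186,0,0,40,56]}}

```text
time: 3.02
tool_pos: [524.5, -22.2, 168.7]
tcp_rot: [-3.142, 0.0, -1.076]
contact_force: [0.6, 0.2, 0.3]
grip_width: 24.8
```

```bash
cat >> h.py <<'E'
def wcap(bot,name):
    o=bot.get_obs();c=bot.capture("wrist")
    R,t=pose(o);T=np.eye(4);T[:3,:3]=R;T[:3,3]=t
    c["world_to_cam"]=np.linalg.inv(T@c["T_tool_cam"])
    cv2.imwrite(f"pics/{name}.png",c["color"][:,:,::-1]); return o,c
E
python3 -c "
from plant import bot
from h import *
o,c=wcap(bot,'w1')
go(o,[523.7,-26.6,70],-67.2)"
```

```text
t 3.02 pos [524.5 -22.2 168.7] yaw -61.7 q [-0.19  0.42  1.64  0.    1.08  2.46] F [0.6 0.2 0.3] w 24.8
delta tool [ 3.5  2.8 98.7] turn 5.5
```

View pics/w1.png

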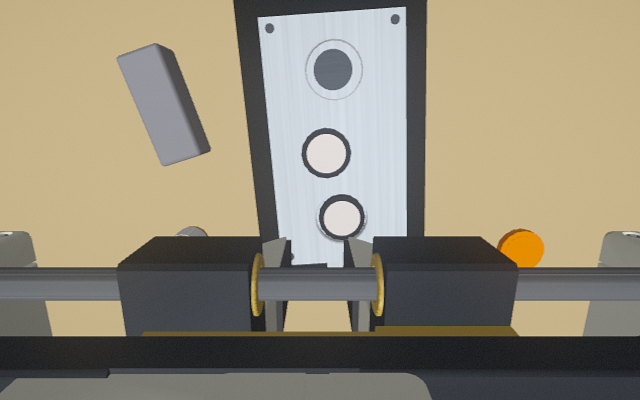

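The wrist view shows the loose filter at (326,153), the empty cell with its rim ring at (333,69), the seated filter at (342,218) below, and the grey box clear on the left. I'll measure again from here.

```bash
cat >> h.py <<'E'
def blob(c,mask,u,v,rad=12):
    n,l,st,ce=cv2.connectedComponentsWithStats(mask.astype(np.uint8))
    return [(ce[i].round(1),int(st[i][4])) for i in range(1,n) if np.hypot(*(ce[i]-[u,v]))<rad and st[i][4]>60]
def wfind(c,L=None,S=None,E=None):
    g=cv2.cvtColor(c["color"],cv2.COLOR_RGB2GRAY); k=c["color"].astype(int)
    out={}
    for nm,p,z,m in [("loose",L,24,(k[...,0]>k[...,2]-2)&(g>170)),("seated",S,16,(k[...,0]>k[...,2]-2)&(g>170)),("cell",E,8,g<130)]:
        if p:
            for ce,a in blob(c,m,*p):
                out[nm]=ray(c,*ce,z); print(nm,ce,a,out[nm].round(1))
    return out
E
python3 - <<'E'
from plant import bot
from h import *
o,c=wcap(bot,'w1b')
r=wfind(c,(326,153),(342,218),(333,69))
if len(r)==3:
    d=r["cell"]-r["loose"];print(np.hypot(*d[:2]),np.degrees(np.arctan2(d[1],d[0])),np.linalg.norm((r["cell"]-r["seated"])[:2]))
    w=d[:2]/np.hypot(*d[:2]); print(r["loose"][:2]-34*w)
E
```

```text
loose [325.5 153. ] 1213 [536.9 -58.2  24. ]
seated [341.6 217.7] 987 [498.  -15.6  16. ]
cell [331.8  69. ] 1213 [ 563.  -117.5    8. ]
64.76934636594382 -66.28135622218431 120.88962843993964
[523.25384027 -27.08246746]
```

>>> {"name": "play_rows", "arguments": {"moves": [186,3.6,3.3,40,4.6,186,3.6,3.3,80,4.6,186,3.6,3.3,105,4.6,186,3.6,3.3,115,4.6,186,3.6,3.3,115,4.6,186,3.6,3.3,115,4.6]}}

```text
time: 3.62
tool_pos: [523.9, -27.0, 54.3]
tcp_rot: [-3.141, -0.0, -1.148]
contact_force: [-0.2, -0.2, 0.4]
grip_width: 24.7
```

```bash
python3 - <<'E'
from plant import bot
from h import *
o,c=wcap(bot,'w2')
go(o,[523.3,-27,41],-66.3)
E
```

```text
t 3.62 pos [523.9 -27.   54.3] yaw -65.8 q [-0.2   0.58  1.76  0.    0.81  2.52] F [-0.2 -0.2  0.4] w 24.7
delta tool [-0.3  0.6 13.3] turn 0.5
```

View pics/w2.png

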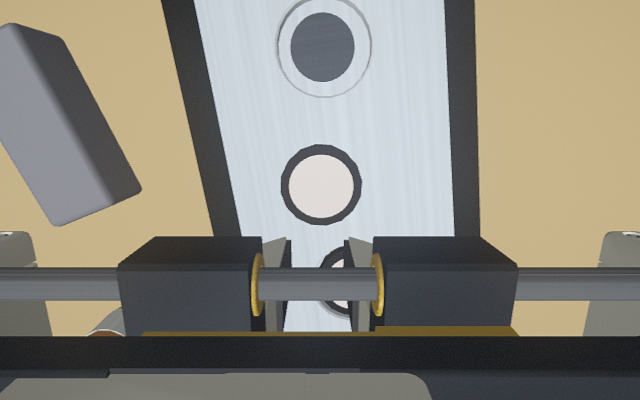

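The fingers are centred on the disc (u≈320 against 321) and the cell is straight ahead at (323,47). I'll descend to tip z ≈ 19.

>>> {"name": "play_rows", "arguments": {"moves": [186,0,0.3,6,0.5,186,0,0.3,10,0.5,186,0,0.3,13,0.5,186,0,0.3,13.3,0.5,186,0,0.3,13.3,0.5]}}

```text
time: 4.08
tool_pos: [523.1, -27.1, 40.5]
tcp_rot: [-3.141, 0.0, -1.159]
contact_force: [0.4, 0.4, 0.1]
grip_width: 24.7
```

>>> {"name": "play_rows", "arguments": {"moves": [186,4,0,0,0,186,8,0,0,0,186,12,0,0,0,186,16,0,0,0,186,20,0,0,0,186,24,0,0,0,186,24,0,0,0]}}

```text
time: 4.67
tool_pos: [533.2, -50.0, 40.4]
tcp_rot: [-3.141, -0.0, -1.159]
contact_force: [-0.4, 0.2, 0.1]
grip_width: 24.6
```

```bash
python3 - <<'E'
from plant import bot
from h import *
o,c=wcap(bot,'w3')
go(o,[553,-94.5,41],-66.3)
E
```

```text
t 4.67 pos [533.2 -50.   40.4] yaw -66.4 q [-0.24  0.62  1.73 -0.    0.79  2.49] F [-0.4  0.2  0.1] w 24.6
delta tool [48.7 -0.4 -0.5] turn -0.1
```

View pics/w3.png

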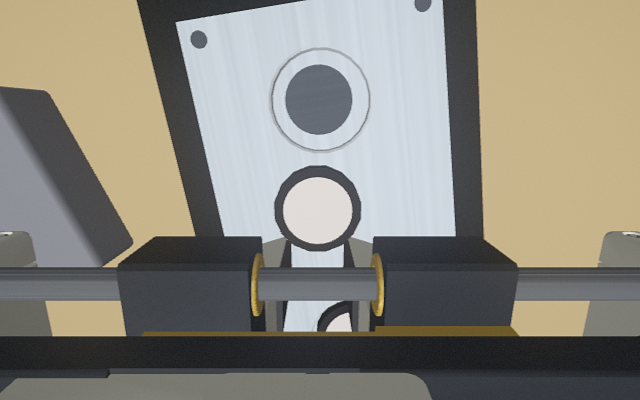

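The disc sits in the finger cradle at (317,210), with the cell ahead at (320,100). I'll measure the remaining travel.

```bash
python3 - <<'E'
from plant import bot
from h import *
o,c=wcap(bot,'w3b')
r=wfind(c,(317,210),None,(319,100))
R,t=pose(o)
print((R.T@(r["cell"]-r["loose"])).round(1),(R.T@(r["loose"]-t)).round(1),(R.T@(r["cell"]-t)).round(1))
E
```

```text
loose [316.9 209.1] 3615 [543.8 -73.   24. ]
cell [318.1  98.1] 3621 [ 562.8 -117.7    8. ]
[48.5  0.5 16. ] [25.8 -0.6 16.4] [74.4 -0.1 32.4]
```

>>> {"name": "play_rows", "arguments": {"moves": [186,5,0,0,0,186,10,0.1,0,0,186,15,0.2,0,0,186,20,0.3,0,0,186,25,0.4,0,0,186,30,0.4,0,0,186,34,0.4,0,0,186,37,0.4,0,0]}}

```text
time: 5.43
tool_pos: [547.4, -83.7, 40.4]
tcp_rot: [-3.141, -0.0, -1.159]
contact_force: [-0.1, 0.1, -0.2]
grip_width: 24.6
```

>>> {"name": "play_rows", "arguments": {"moves": [186,2,0,0,0,186,4,0,0,0,186,5,0,0,0,186,5,0,0,0]}}

```text
time: 5.77
tool_pos: [549.2, -87.8, 40.4]
tcp_rot: [-3.141, -0.0, -1.159]
contact_force: [1.0, 0.2, 0.5]
grip_width: 24.6
```

```bash
python3 - <<'E'
from plant import bot
from h import *
o,c=wcap(bot,'w4')
go(o,[553,-94.5,41],-66.3)
E
```

```text
t 5.77 pos [549.2 -87.8  40.4] yaw -66.4 q [-0.3   0.64  1.67  0.    0.83  2.43] F [1.  0.2 0.5] w 24.6
delta tool [ 7.6 -0.8 -0.6] turn -0.1
```

View pics/w4.png

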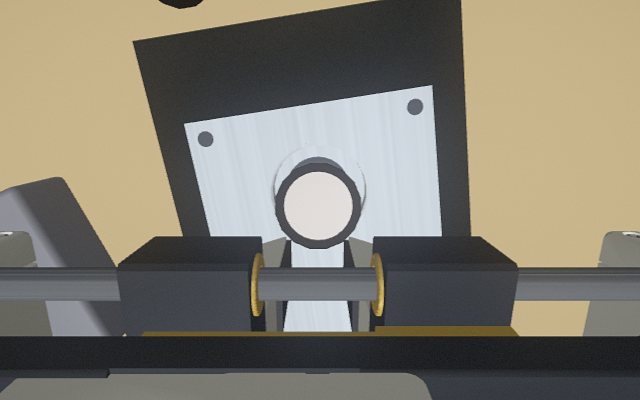

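The disc has reached the cell's edge, with ~7 mm left. I'll keep nudging.

>>> {"name": "play_rows", "arguments": {"moves": [186,1.5,0,0,0,186,3,0,0,0,186,4.5,0,0,0,186,6,0,0,0,186,7,0,0,0,186,7,0,0,0]}}

```text
time: 6.32
tool_pos: [552.1, -94.4, 40.4]
tcp_rot: [-3.141, -0.0, -1.159]
contact_force: [-0.3, 1.1, 0.4]
grip_width: 24.6
```

```bash
python3 - <<'E'
from plant import bot
from h import *
o,c=wcap(bot,'w5')
go(o,[553,-94.5,41],-66.3)
E
```

```text
t 6.32 pos [552.1 -94.4  40.4] yaw -66.4 q [-0.31  0.65  1.66  0.    0.83  2.42] F [-0.3  1.1  0.4] w 24.6
delta tool [ 0.4 -0.8 -0.6] turn -0.1
```

View pics/w5.png

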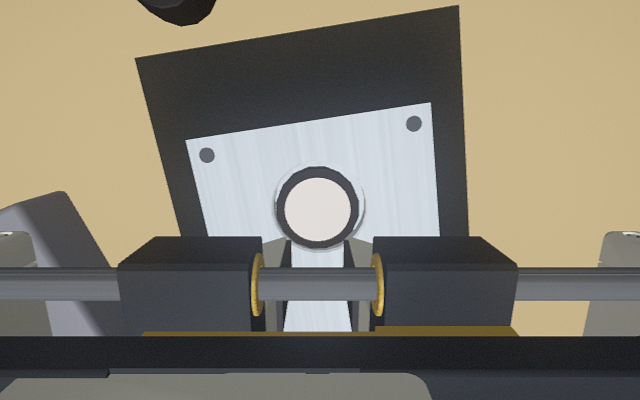

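It now looks centred in the cell at (317,208). I'll back off and up to check that it's flush.

>>> {"name": "play_rows", "arguments": {"moves": [186,-6,0,0,0,186,-12,0,-10,0,186,-20,0,-40,0,186,-40,0,-75,0,186,-50,0,-100,0,186,-50,0,-100,0,186,-50,0,-100,0]}}

```text
time: 6.95
tool_pos: [532.4, -47.5, 142.6]
tcp_rot: [-3.138, -0.002, -1.157]
contact_force: [-0.2, 0.1, 0.6]
grip_width: 24.8
```

```bash
python3 - <<'E'
from plant import bot
from h import *
o,c=wcap(bot,'w6')
go(o,[562.8,-117.7,60],-66.3)
s=bot.capture("scene")
cv2.imwrite("pics/cs6.png",cv2.resize(s["color"][170:260,210:400,::-1],None,fx=4,fy=4,interpolation=cv2.INTER_CUBIC))
E
```

```text
t 6.95 pos [532.4 -47.5 142.6] yaw -66.3 q [-0.23  0.47  1.65  0.    1.02  2.5 ] F [-0.2  0.1  0.6] w 24.8
delta tool [76.3  0.7 82.8] turn -0.0
```

View pics/w6.png

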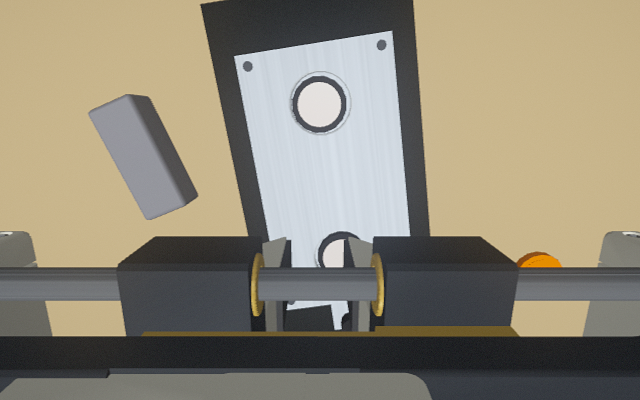

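View pics/cs6.png

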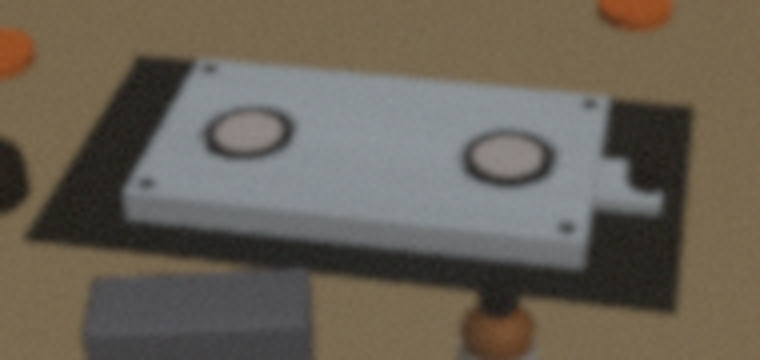

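In both views the filter lies in the cell with no side wall showing, like its neighbour. I'll check numerically for height and tilt, and zoom in.

```bash
python3 - <<'E'
from plant import bot
from h import *
o,c=wcap(bot,'w6b'); s=bot.capture("scene");t=bot.capture("top")
cv2.imwrite("pics/z6.png",cv2.resize(c["color"][55:150,250:390,::-1],None,fx=5,fy=5,interpolation=cv2.INTER_CUBIC))
cv2.imwrite("pics/t6.png",cv2.resize(t["color"][100:275,240:430,::-1],None,fx=3,fy=3,interpolation=cv2.INTER_CUBIC))
def cen(c,u,v,th):
    g=cv2.cvtColor(c["color"],cv2.COLOR_RGB2GRAY);k=c["color"].astype(int)
    return blob(c,(k[...,0]>k[...,2]-4)&(g>th),u,v,8)
w=cen(c,319,104,170);S=cen(s,272,203,115);S2=cen(s,336.4,208.6,115);print(w,S,S2,cen(t,370,182,115))
for z in (16,20): print(z,ray(c,*w[0][0],z).round(1), [ray(s,*x[0],z).round(1) for x in S], [ray(s,*x[0],z).round(1) for x in S2])
# ellipse of white region rectified to z=16 plane (wrist): circularity
g=cv2.cvtColor(c["color"],cv2.COLOR_RGB2GRAY);k=c["color"].astype(int)
def outline(m,z,label,u,v):
    cs,_=cv2.findContours(m.astype(np.uint8),cv2.RETR_LIST,cv2.CHAIN_APPROX_NONE)
    for q in cs:
        if cv2.contourArea(q)>300:
            (x,y),_,_=cv2.fitEllipse(q)
            if np.hypot(x-u,y-v)<8:
                P=np.array([ray(c,*p[0],z)[:2] for p in q],np.float32);print(label,cv2.fitEllipse(P))
outline((k[...,0]>k[...,2]-2)&(g>170),16,'white',319,104)
outline(g<120,16,'rim',319,104)
E
```

```text
[(array([316.5, 103.5]), 1566)] [(array([271.8, 202.3]), 105)] [(array([336.6, 208.6]), 117)] []
16 [ 562.3 -116.    16. ] [array([ 562. , -114.4,   16. ])] [array([498.3, -13.6,  16. ])]
20 [ 562.2 -115.9   20. ] [array([ 565.7, -109.9,   20. ])] [array([502.5, -10.1,  20. ])]
white ((562.1925048828125, -115.78692626953125), (30.364665985107422, 30.721309661865234), 110.19852447509766)
rim ((562.215576171875, -115.73492431640625), (32.18844985961914, 32.43097686767578), 122.03872680664062)
rim ((562.2130126953125, -115.78266906738281), (38.04692840576172, 38.47951889038086), 26.12144660949707)
```

View pics/z6.png

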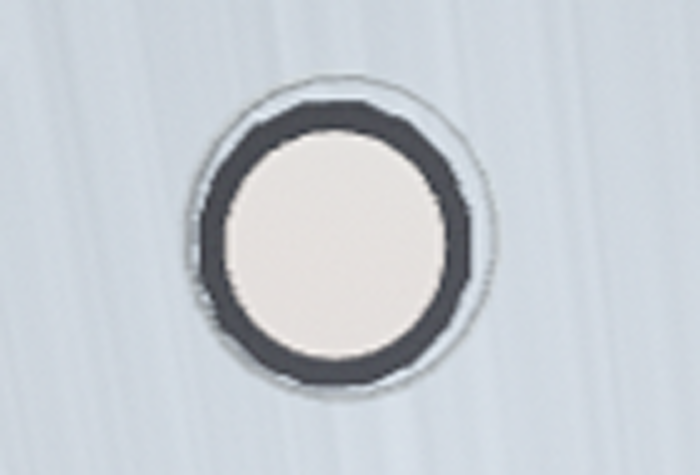

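View pics/t6.png

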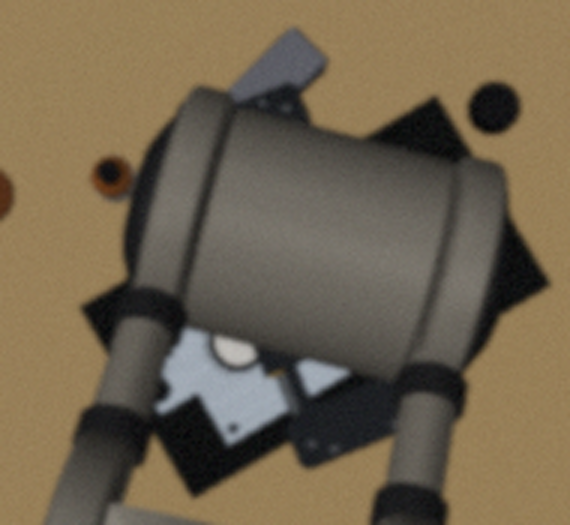

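The filter is flat within image resolution: its outline is circular (38.0 × 38.5 mm) at z=16 and the two views meet at z≈16. It is ~1.7 mm off the cell centre, inside the 2 mm play. A hang on the chamfer of under 1 mm wouldn't show, so I'll do one light press with shut fingertips.

>>> {"name": "play_rows", "arguments": {"moves": [255,35,0,20,0,255,69.5,0,40,0,255,69.5,0,70,0,255,69.5,0,85,0,255,69.5,0,93,0,255,69.5,0,96,0,255,69.5,0,96,0,255,69.5,0,96,0]}}

```text
time: 7.87
tool_pos: [560.3, -111.9, 45.1]
tcp_rot: [-3.141, -0.001, -1.158]
contact_force: [-0.9, 0.1, -0.1]
grip_width: 0.2
```

>>> {"name": "play_rows", "arguments": {"moves": [255,0,0,1,0,255,0,0,2,0,255,0,0,3,0,255,0,0,4,0,255,0,0,4,0]}}

```text
time: 8.28
tool_pos: [559.8, -111.9, 40.5]
tcp_rot: [-3.141, -0.0, -1.159]
contact_force: [0.2, -0.5, -0.2]
grip_width: 0.4
```

>>> {"name": "play_rows", "arguments": {"moves": [255,0,0,0.5,0,255,0,0,1,0,255,0,0,1.5,0,255,0,0,1.5,0]}}

```text
time: 8.62
tool_pos: [559.7, -112.0, 38.8]
tcp_rot: [3.141, 0.0, -1.159]
contact_force: [0.2, 0.5, 0.3]
grip_width: 0.5
```

>>> {"name": "play_rows", "arguments": {"moves": [255,0,0,0.3,0,255,0,0,0.6,0,255,0,0,0.6,0]}}

```text
time: 8.87
tool_pos: [559.8, -112.0, 38.3]
tcp_rot: [-3.142, 0.0, -1.159]
contact_force: [0.6, 0.1, -0.1]
grip_width: 0.4
```

>>> {"name": "play_rows", "arguments": {"moves": [255,0,0,0.3,0,255,0,0,0.5,0,255,0,0,0.5,0]}}

```text
time: 9.12
tool_pos: [559.8, -112.0, 38.3]
tcp_rot: [-3.141, -0.0, -1.159]
contact_force: [-2.1, 0.5, 4.7]
grip_width: 0.5
```

First contact came at tip z≈16.2 with 4.7 N, which is carrier height, so the filter is flush. I'll retract.

>>> {"name": "play_rows", "arguments": {"moves": [255,0,0,0.3,0,255,0,0,0.3,0,255,0,0,-10,0,255,0,0,-50,0,255,-40,0,-90,0,255,-80,0,-130,0,255,-110,0,-160,0,255,-110,0,-160,0]}}

```text
time: 9.78
tool_pos: [515.1, -9.6, 200.8]
tcp_rot: [-3.139, -0.001, -1.159]
contact_force: [0.3, -0.8, 0.2]
grip_width: 0.5
```

>>> {"name": "play_rows", "arguments": {"moves": [255,-40,0,0,0,255,-80,0,0,0,255,-110,0,0,0,255,-110,0,0,0,255,-110,0,0,0]}}

```text
time: 10.2
tool_pos: [471.2, 90.8, 198.5]
tcp_rot: [-3.141, -0.0, -1.156]
contact_force: [0.3, 0.0, 0.3]
grip_width: 0.3
```

```bash
python3 - <<'E'
from plant import bot
from h import *
o,c=wcap(bot,'w7');go(o,[0,0,0],0)
s=bot.capture("scene");t=bot.capture("top")
a=cv2.resize(s["color"][160:310,190:420,::-1],None,fx=3,fy=3,interpolation=cv2.INTER_CUBIC)
cv2.imwrite("pics/s7.png",a);cv2.imwrite("pics/t7.png",t["color"][:,:,::-1])
E
```

```text
t 10.2 pos [471.2  90.8 198.5] yaw -66.2 q [ 0.03  0.31  1.72 -0.    1.11  2.76] F [0.3 0.  0.3] w 0.3
delta tool [-107.  468.  198.] turn -66.2
```

View pics/s7.png

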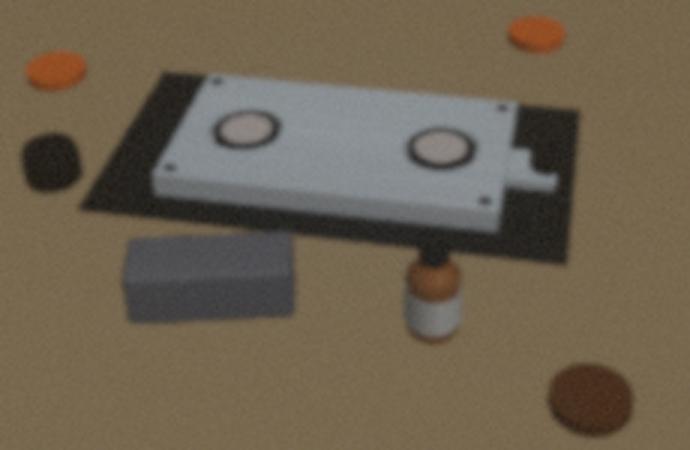

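View pics/t7.png

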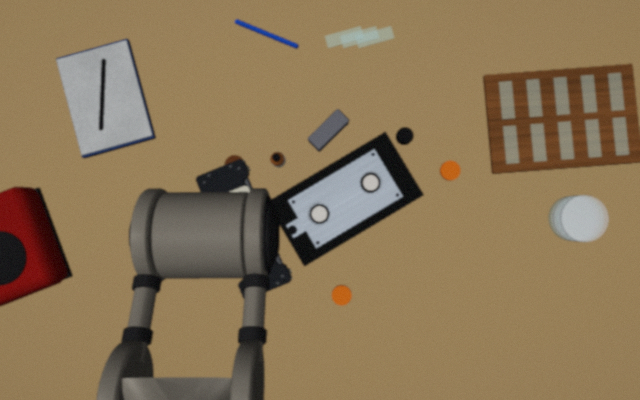

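Both filters lie flush, at (371,183) and (319,214) in the top view. The bottle, box, cap and look-alikes are where they started, and the hand is clear. I'll hand in.

```bash
python3 -c "
from plant import bot
print(bot.close_job())"
```

```text
the job is handed in; nothing more can be done
None
```

The loose filter now lies flat and flush in the empty cell, and I handed the job in at about 10 s. I pushed it about 48 mm across the carrier with the fingertips 25 mm apart. It dropped in while I nudged it the last 7 mm. I then pressed it lightly once with the fingers shut.

**Last checks:**
- **Flush:** at the press the fingertips met resistance at z≈16.2 mm with about 5 N, which is the carrier's top. The final views show no side wall on the filter.
- **Position:** the filter is about 1.7 mm off the measured cell centre. That is inside the 2 mm of play, and close to the camera's own 2 mm error.
- **Surroundings:** the seated filter, bottle, slide box and dust cap look unmoved, and the hand is clear at about 200 mm height. The brown look-alike was partly hidden by the gripper in the last top view, but the scene view shows it in place.

The top camera could not confirm the drop straight afterwards because the arm blocked it. It did show both filters in their cells once the arm had moved away. No check failed.

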